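Lock the bench-peg holder with its R-clip

ROBOT

A 6-joint arm with a two-finger parallel gripper is mounted at the origin on the work surface. World frame = base frame: x ahead of the robot, y to its left, z up, the work surface at z = 0. Lengths are in m, angles in rad, forces in N, time in s.
With the tool pointing down it reaches from about 0.3 to 0.875 m from the base axis. Payload 4.2 kg.
Tool frame: the origin (TCP) lies midway between the tips of the shut fingers; the grasp point (between the pads) lies 19 mm behind it (grasp_offset is the z of the grasp point in the tool frame, in m); z points along the fingers, y is the line along which they close (so a half turn about z gives the same grasp; the last joint's range is limited). The gripper opens to 85 mm and grips with 20 to 120 N. Pads are 22 mm wide; open, the fingers measure 114 mm over their backs; the gripper's body (76 mm by 85 mm) begins 54 mm behind the grasp point. The pads swing forward as they close: fully open they stand 13 mm farther back than shut.
Start: joints at [-1.266, 0.32, 1.565, -0, 1.257, -0.02], TCP at [0.183, -0.545, 0.231] pointing down, gripper open.
Joint ranges: [-3.11, 3.11], [-0.84, 2.01], [0.21, 2.61], [-1.34, 4.49], [0.05, 2.63], [-2.56, 2.56]. Speed limits (rad/s): [2.57, 2.57, 3.14, 3.14, 3.14, 3.14].

INTERFACE

Orientations are given as a 3x3 rotation matrix whose columns are the frame's x, y, z axes.
In Python, from rig import sense, grab_frame, camera_model, hand_in, grasp_offset gives the robot as it stands.
- The arm moves only by the tool jog_arm, never from a script. Its argument "rows" is a list of rows, each a list of 3 entries, a list of its own where there are three numbers: the opening, from 0 (shut) to 1 (fully open), then the shift along the tool's x, y, z normalised to -1 to 1, where 1 is 150 mm, then the turn about the tool's z normalised to -1 to 1, where 1 is pi/2 rad. In form: [[fingers, [tx, ty, tz], spin], ...]. A call has 1 to 5 rows; each row is the pose to reach, as a shift and turn from the pose commanded when the call began, along the tool's axes at that moment; what a row does not reach only later rows make up. A row lasts 1/10 s, in which the tool goes at most 50 mm and 8.59 degrees, less where a joint would pass 70% of its speed; a pose out of reach is approached as far as the arm can. A call with a number of a shift or a turn outside -1 to 1 is refused whole. A call with a gripper value outside its range is refused whole. The fingers move at their own pace and stop on an object; "squeeze" is the grip in N (left out, the last holds). Time passes only in rows, so rows that repeat a pose let the fingers close. It gives the time, the measured TCP pose, the force, the opening and the grip force at its end, in the units of the state.
- sense(): the state, without advancing time (a new reading comes with each control period).
- grab_frame(name): name is "scene" or "top"; returns (picture, depth): 480x640x3 uint8, red, green, blue; 480x640 float32, m along the optical axis (not along the pixel's ray), 0 where there is no reading.
- camera_model(name): a dict with "fovy" (degrees; the focal length in pixels is half the picture's height over the tangent of half this angle, whatever the lens; pixels are square), "cx", "cy" (the principal point, pixels), "k1" (the pictures are not rectified: a ray, as slopes to the right and down, at radius r is drawn at 1 + k1 r^2 times it, then the intrinsics apply), "rvec" (rotation vector, rad) and "tvec" (3), from world to camera coordinates, as OpenCV has them. Camera axes: x right, y down, z forward; pixel columns grow to the right and rows downward; lengths in m; the calibration is good to about 2 mm. A picture is of the moment at which its call begins. camera_model takes no time and is no camera call.
- hand_in(): hands the job in; it is judged then, once.
The state is a dict: "clock": time; "joints": joint angles; "joint_velocities": joint speeds; "joint_efforts": joint torques, N m; "eef_pos": TCP position; "eef_rot": TCP orientation; "contact_force": force on the tool from outside, world axes, zero at the start; "torque": the same for the moment, N m; "opening": finger opening in m; "grasp_force": force on a finger pad.
Only numpy, scipy, OpenCV 4.12 (cv2) and the standard library are available. Lean on these libraries where they do the work, as an engineer would, in place of code of your own. Each camera call takes 0.05 s, during which the arm holds its last target. There are 200 camera calls.

TASK

The clamp plate of the goldsmith's bench-peg holder is kept down by two cross-drilled posts. One R-clip is already fully home; the other is only started in the hole of its post. Push that clip's straight leg on through the hole until its bow springs over the post and it sits like the other, then let go of it; leave the seated clip, the ring and the file on the holder where they are.

Things in the scene. Friction and masses are not known exactly. Their poses are not given: they have to be found in the camera images.
- holder: fixed bench-peg holder: a 240 x 270 mm stack of steel plates with a flat steel top (the deck) 34 mm above the bench; a notched wooden bench peg juts 100 mm out of its -x side, its top 26 mm above the bench. Origin on the bench under the middle of the plates. Its place and yaw vary.
- post_hole (a point): centre of the cross hole (8.5 mm wide, running along this point's x axis, 4.2 mm above the deck) of the fixed steel post whose clip is only started. Post: 22 mm thick, 24.5 mm high above the deck. The clip is pushed towards +x of this point, roughly away from the robot. It may be the left or the right post; each is turned a little on its own.
- post_done_hole (a point): the same for the other post, whose clip is already home
- clip_seat (a point): started, loose R-clip (100 g, 7 mm wire, flat on the deck). Point on its straight leg where the post's axis lies once home: it must reach post_hole and starts 38 to 46 mm short of it. x: along the leg to its tip (53 mm ahead), y: to the bow side, z: up. Bow: half wrap at y = +15 mm, then a narrower throat, flared nose at x = +30 mm.
- clip_coil (a point): centre, half-way up, of the same clip's tail coil, the place to push: 30 mm across, 14 mm high from the deck, 72 mm behind and 11.5 mm to the bow side of clip_seat. Pushed along the leg it slides freely; over the last 20 mm the throat spreads over the post (about 5 to 12 N), springs shut, then a ferrule on the leg meets the post and stops it.
- clip_bow (a joint): angle of the clip's sprung bow leg about its coil (rad): 0 relaxed, about 0.05 while the throat passes over the post, near 0 again when home. Spring-loaded towards 0.
- clip_done_seat (a point): the same point (as clip_seat) of the other, identical clip, which is home on its post and must stay so
- clip_done_bow (a joint): bow angle of the seated clip
- signet: loose metal finger ring, 24 mm across and 14 mm high, lying on the wooden peg; leave alone
- file: loose flat file with a wooden handle, 160 mm long, 12 mm wide, lying on the deck along its far (+x) edge beyond the posts; leave alone

How it is judged:
By the outcome, as a careful person would: the job done as asked, in the order asked, and still so for the second after the job is handed in, with the robot touching nothing.
It also fails if it takes over 35 s, if anything falls off the work surface, if the arm or the gripper's body presses on something with over 40 N, if the wrist force passes 120 N, or if a joint passes its speed limit or range.

## Working session

There is one attempt and no reset: what is moved stays moved. The work goes in short steps, Python scripts to look and compute and a tool call to move; the robot and the scene stay as the last step left them, time stands still between calls to the robot, and variables do not carry over. Pictures are saved under pics/ and viewed, at most 10 in all, crops included, and the job is handed in when it is done.

Besides the shell and the picture viewer there is one more tool, called after ">>>" in YAML: its name, and indented under it one key for each argument. jog_arm: Moves the arm, as the interface text tells. Its arguments: {"type":"object","properties":{"rows":{"type":"array"},"squeeze":{"type":"number"}},"required":["rows"]}

```bash
mkdir -p pics
cat > h.py <<'E'
import numpy as np, cv2
from rig import sense, grab_frame, camera_model
def K(m):
    f=240/np.tan(np.radians(m["fovy"])/2); return np.array([[f,0,m["cx"]],[0,f,m["cy"]],[0,0,1]])
def rays(m,uv):
    # r: undistorted slope radius, drawn at (1+k1 r^2)
    return cv2.undistortPoints(np.float64(uv).reshape(-1,1,2),K(m),np.float64([m["k1"],0,0,0])).reshape(-1,2)
def onplane(m,uv,z):
    R=cv2.Rodrigues(np.float64(m["rvec"]))[0]; t=np.float64(m["tvec"]).ravel()
    n=rays(m,uv); d=np.c_[n,np.ones(len(n))]@R; c=-R.T@t
    return c+d*((z-c[2])/d[:,2])[:,None]
def proj(m,P):
    return cv2.projectPoints(np.float64(P).reshape(-1,1,3),np.float64(m["rvec"]),np.float64(m["tvec"]),K(m),np.float64([m["k1"],0,0,0]))[0].reshape(-1,2)
E
python3 - <<'E'
from h import *
for n in("scene","top"):
    p,d=grab_frame(n); np.savez(f"pics/{n}0.npz",p=p,d=d); cv2.imwrite(f"pics/{n}0.png",p[:,:,::-1]); m=camera_model(n); print(n,m)
    R=cv2.Rodrigues(np.float64(m["rvec"]))[0]; print(-R.T@np.ravel(m["tvec"]))
s=sense();print(s["eef_pos"],s["eef_rot"],s["clock"])
E
```

```text
scene {'fovy': 48.975346454606935, 'cx': 329.7863171867128, 'cy': 237.26657584551754, 'k1': -0.01730915957093578, 'rvec': array([ 2.18999959,  0.9567417 , -0.422464  ]), 'tvec': array([-0.42809203, -0.22736336,  0.97769271])}
[ 0.92674801 -0.25398859  0.51717293]
top {'fovy': 48.98998837865256, 'cx': 320.3900889979303, 'cy': 238.1664177179433, 'k1': -0.14844863835977715, 'rvec': array([ 2.16883305, -2.16947434,  0.02579239]), 'tvec': array([0.04203162, 0.60356209, 0.71609026])}
[0.55642162 0.01219631 0.75437746]
[ 0.1833564  -0.54452178  0.23055028] [[ 9.47709483e-01  3.19133946e-01 -5.11281797e-04]
 [ 3.19134355e-01 -9.47708216e-01  1.54938797e-03]
 [ 9.91633494e-06 -1.63153725e-03 -9.99998669e-01]] 0.1
```

View pics/top0.png

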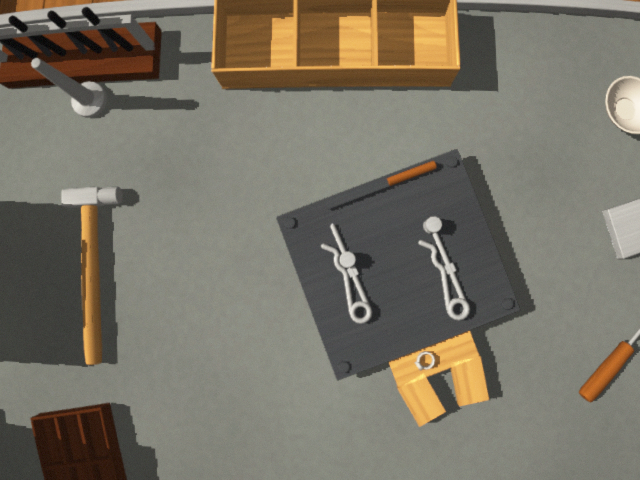

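View pics/scene0.png

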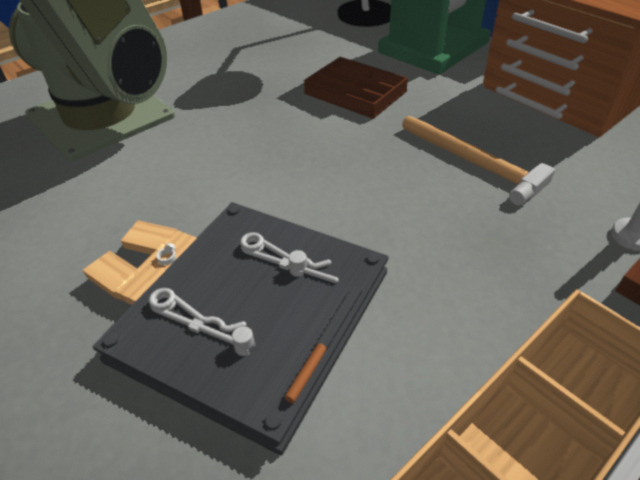

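Top view: the started clip is on the right, with its coil at about (457,309) and its post at (433,225). The seated clip has its coil at (361,313) and post at (347,260). The scene view agrees. Next I'll zoom in and measure.

Run:
```python
from h import *
p=np.load("pics/top0.npz")["p"]; m=camera_model("top")
c=cv2.resize(p[200:340,310:490],None,fx=4,fy=4,interpolation=cv2.INTER_CUBIC)
cv2.imwrite("pics/crop0.png",c[:,:,::-1])
hsv=cv2.cvtColor(p,cv2.COLOR_RGB2HSV); mask=((hsv[...,2]>120)&(hsv[...,1]<50)).astype(np.uint8)
mask[:205]=0;mask[335:]=0;mask[:,:315]=0;mask[:,485:]=0
n,l,st,ce=cv2.connectedComponentsWithStats(mask)
for i in range(1,n):
    if st[i][4]>30: print(st[i],ce[i])
g=cv2.cvtColor(p,cv2.COLOR_RGB2GRAY)
u=cv2.resize(g[200:340,310:490],None,fx=4,fy=4,interpolation=cv2.INTER_CUBIC)
for r0,r1 in((26,60),):
    C=cv2.HoughCircles(u,cv2.HOUGH_GRADIENT,1,80,param1=150,param2=18,minRadius=r0,maxRadius=r1)
    if C is not None:
        for x,y,r in C[0]: print("circ",x/4+310-.375,y/4+200-.375,r/4)
print(onplane(m,[[457,309],[361,313]],.048), onplane(m,[[433,225],[347,260]],.0585))
```

```text
[ 418  216   51  104 1308] [444.17125382 268.65137615]
[ 321  223   50  101 1204] [348.16943522 276.65282392]
circ 457.5 308.25 11.125
circ 359.75 311.5 10.8
circ 345.75 259.5 8.675
circ 433.0 224.0 8.15
circ 444.75 256.0 14.025
circ 424.5 254.0 11.975
circ 334.0 277.5 9.15
circ 361.0 277.5 8.45
[[ 0.50662105 -0.14211795  0.048     ]
 [ 0.50168823 -0.01357705  0.048     ]] [[ 0.61835572 -0.10898199  0.0585    ]
 [ 0.57219005  0.00513693  0.0585    ]]
```

View pics/crop0.png

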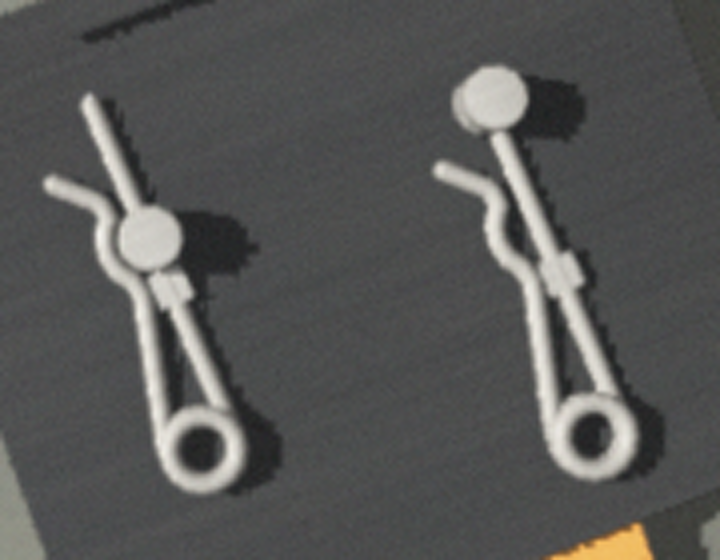

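The crop confirms it: the right-hand clip's leg enters the post from about (607,385) to (503,140) in crop pixels, and its coil centre is at (595,436). I plan to cradle the coil from behind between two slightly parted fingers. That centres it and needs no grip.

Run:
```python
from h import *
m=camera_model("top"); f=lambda a,z: onplane(m,[[x/4+309.6,y/4+199.6] for x,y in a],z)
def an(v): return np.degrees(np.arctan2(v[1],v[0]))
for nm,coil,leg,post in(("start",(595,436),[(607,385),(503,140)],(496,98)),("done",(202,448),[(225,400),(90,102)],(150,238))):
    L=f(leg,.0395); d=(L[1]-L[0])[:2]; d/=np.linalg.norm(d); n=np.array([-d[1],d[0]])
    c=f([coil],.043)[0][:2]; h=f([post],.0585)[0][:2]
    seat=c+72*.001*d-.0115*n
    print(nm,"coil",c.round(4),"legang",an(d),"lat coil-leg",((c-L[0][:2])@n).round(4),"post",h.round(4),"seat",seat.round(4),"rem",((h-seat)@d).round(4),((h-seat)@n).round(4))
s=sense(); R=s["eef_rot"]
# scene-view cross check of coil + ring position
ms=camera_model("scene"); print("scene coil,post",onplane(ms,[[163,300]],.041)[:,:2],onplane(ms,[[243,335]],.0585)[:,:2])
print("ring",onplane(m,[[427,360]],.04), "tool x ang",an(R[:,0]))
```

```text
start coil [ 0.5068 -0.1451] legang 22.649355559178378 lat coil-leg 0.0111 post [ 0.6196 -0.1098] seat [ 0.5777 -0.1279] rem 0.0456 0.0006
done coil [ 0.5032 -0.0126] legang 24.27914754126613 lat coil-leg 0.0137 post [0.5734 0.005 ] seat [0.5735 0.0066] rem -0.0008 -0.0014
scene coil,post [[ 0.50818473 -0.14483055]] [[ 0.6230763  -0.11078364]]
ring [[ 0.43744364 -0.10299102  0.04      ]] tool x ang 18.610582433588952
```

>>> jog_arm:
  rows:
    - [0.21, [0.22, -0.15, 0], 0]
    - [0.21, [0.44, -0.3, 0], 0]
    - [0.21, [0.66, -0.45, 0], 0]
    - [0.21, [0.87, -0.605, 0], 0]
    - [0.21, [0.87, -0.605, 0], 0]

```text
clock: 0.6
eef_pos: [0.2798, -0.4137, 0.2311]
eef_rot: [[0.946, 0.323, 0.0], [0.323, -0.946, 0.002], [0.001, -0.002, -1.0]]
contact_force: [-0.6, -1.0, -0.2]
opening: 0.018
grasp_force: 0.0
```

>>> jog_arm:
  rows:
    - [0.21, [0.22, -0.15, 0], 0]
    - [0.21, [0.44, -0.3, 0], 0]
    - [0.21, [0.66, -0.45, 0], 0]
    - [0.21, [0.87, -0.605, 0], 0]
    - [0.21, [0.87, -0.605, 0], 0]

```text
clock: 1.1
eef_pos: [0.3745, -0.2872, 0.2311]
eef_rot: [[0.946, 0.323, 0.0], [0.323, -0.946, 0.001], [0.001, -0.001, -1.0]]
contact_force: [-0.4, -0.5, -0.2]
opening: 0.0179
grasp_force: 0.0
```

>>> jog_arm:
  rows:
    - [0.21, [0.22, -0.15, 0.1], -0.045]
    - [0.21, [0.44, -0.3, 0.3], -0.045]
    - [0.21, [0.66, -0.45, 0.5], -0.045]
    - [0.21, [0.87, -0.605, 0.7], -0.045]
    - [0.21, [0.87, -0.605, 0.7], -0.045]

```text
clock: 1.6
eef_pos: [0.467, -0.1594, 0.1224]
eef_rot: [[0.921, 0.389, -0.007], [0.389, -0.921, 0.003], [-0.005, -0.006, -1.0]]
contact_force: [-0.4, -0.4, 0.4]
opening: 0.0178
grasp_force: 0.0
```

>>> jog_arm:
  rows:
    - [0.21, [0, 0.014, 0.2], 0]
    - [0.21, [0, 0.014, 0.4], 0]
    - [0.21, [0, 0.014, 0.5], 0]
    - [0.21, [0, 0.014, 0.55], 0]
    - [0.21, [0, 0.014, 0.55], 0]

```text
clock: 2.1
eef_pos: [0.468, -0.165, 0.0433]
eef_rot: [[0.923, 0.384, -0.001], [0.384, -0.923, 0.0], [-0.001, -0.0, -1.0]]
contact_force: [-0.0, -0.3, -0.2]
opening: 0.0181
grasp_force: 0.0
```

Run:
```python
from h import *
p,d=grab_frame("scene"); t,_=grab_frame("top")
a=cv2.resize(p[210:360,90:290],(800,600),interpolation=cv2.INTER_CUBIC)
cv2.imwrite("pics/s1.png",a[:,:,::-1]); 
s=sense();print(s["eef_pos"],s["contact_force"],s["opening"],s["eef_rot"])
```

```text
[ 0.46899675 -0.16490657  0.04457635] [ 0.46651194 -0.62815528  0.50688584] 0.018085863450455153 [[ 9.23083590e-01  3.84596605e-01  1.46199587e-03]
 [ 3.84597999e-01 -9.23083798e-01 -8.25448976e-04]
 [ 1.03207982e-03  1.32423909e-03 -9.99998591e-01]]
```

View pics/s1.png

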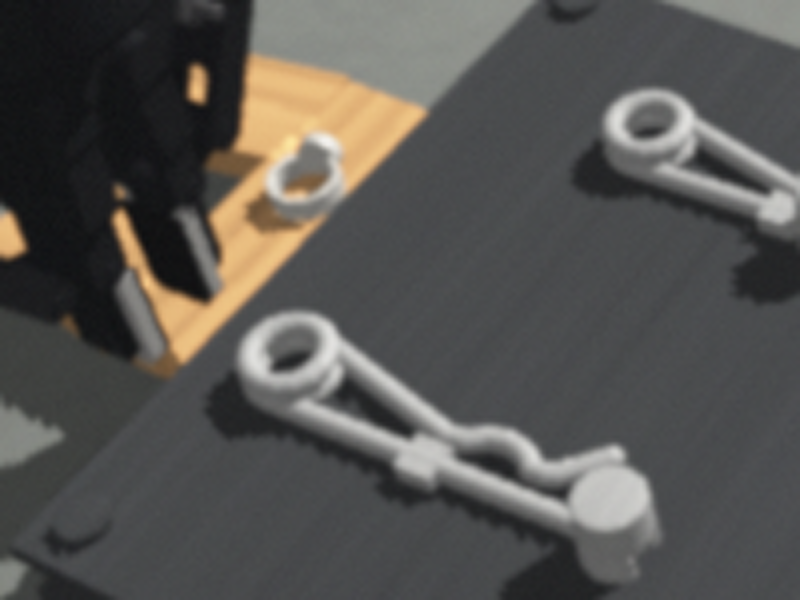

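The fingers are behind the coil and clear of the ring. I'll shift 3.5 mm left, go down 6 mm and close up to the coil.

>>> jog_arm:
  rows:
    - [0.21, [0, -0.024, 0.0], 0]
    - [0.21, [0, -0.024, 0.03], 0]
    - [0.21, [0.04, -0.024, 0.042], 0]
    - [0.21, [0.08, -0.024, 0.042], 0]
    - [0.21, [0.08, -0.024, 0.042], 0]

```text
clock: 2.7
eef_pos: [0.4794, -0.1558, 0.0377]
eef_rot: [[0.922, 0.386, 0.001], [0.386, -0.922, -0.0], [0.001, 0.001, -1.0]]
contact_force: [0.4, 0.9, 0.4]
opening: 0.0182
grasp_force: 0.0
```

>>> jog_arm:
  rows:
    - [0.21, [0.015, 0, 0], 0]
    - [0.21, [0.03, 0, 0], 0]
    - [0.21, [0.045, 0, 0], 0]
    - [0.21, [0.06, 0, 0], 0]
    - [0.21, [0.06, 0, 0], 0]

```text
clock: 3.2
eef_pos: [0.4868, -0.1525, 0.0376]
eef_rot: [[0.923, 0.385, 0.0], [0.385, -0.923, -0.0], [0.0, 0.0, -1.0]]
contact_force: [0.6, 0.0, 0.3]
opening: 0.0179
grasp_force: 0.0
```

Run:
```python
from h import *
p,d=grab_frame("scene"); t,_=grab_frame("top")
a=cv2.resize(p[210:360,90:290],(800,600),interpolation=cv2.INTER_CUBIC)
cv2.imwrite("pics/s2.png",a[:,:,::-1]); 
s=sense();print(s["eef_pos"],s["contact_force"],s["opening"])
```

```text
[ 0.48646469 -0.15250726  0.03749638] [-0.13977771  0.05704772 -1.04969778] 0.017883679452683328
```

View pics/s2.png

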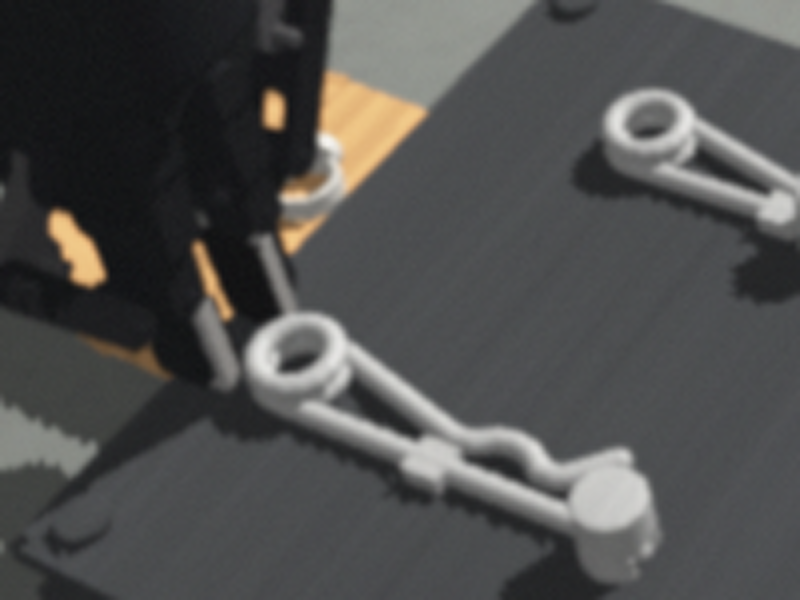

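The coil is cradled centrally and has moved about 2 mm forward. Now I'll push along the leg.

>>> jog_arm:
  rows:
    - [0.21, [0.03, 0, 0], 0]
    - [0.21, [0.06, 0, 0], 0]
    - [0.21, [0.09, 0, 0], 0]
    - [0.21, [0.12, 0, 0], 0]
    - [0.21, [0.12, 0, 0], 0]

```text
clock: 3.8
eef_pos: [0.5037, -0.1454, 0.0375]
eef_rot: [[0.923, 0.386, 0.0], [0.386, -0.923, -0.0], [0.0, 0.0, -1.0]]
contact_force: [-0.0, -0.7, -0.5]
opening: 0.0176
grasp_force: 0.0
```

Run:
```python
from h import *
p,d=grab_frame("scene"); t,_=grab_frame("top")
a=cv2.resize(p[210:360,90:290],(640,480),interpolation=cv2.INTER_CUBIC)
cv2.imwrite("pics/s3.png",a[:,:,::-1]); 
s=sense();print(s["eef_pos"],s["contact_force"],s["opening"])
```

```text
[ 0.50329339 -0.14550751  0.03749302] [-0.02246476 -0.43131163  0.0163299 ] 0.017549385296706296
```

View pics/s3.png

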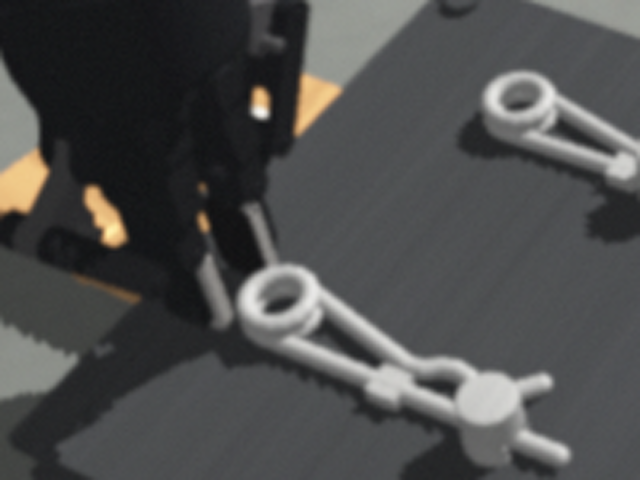

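The leg now shows past the post and the nose sits beside it, so the clip is on line. Continuing, and watching the force.

>>> jog_arm:
  rows:
    - [0.21, [0.02, 0, 0], 0]
    - [0.21, [0.04, 0, 0], 0]
    - [0.21, [0.06, 0, 0], 0]
    - [0.21, [0.08, 0, 0], 0]
    - [0.21, [0.08, 0, 0], 0]

```text
clock: 4.4
eef_pos: [0.514, -0.1409, 0.0374]
eef_rot: [[0.923, 0.385, -0.0], [0.385, -0.923, 0.0], [-0.0, -0.0, -1.0]]
contact_force: [-1.7, -1.0, -0.5]
opening: 0.0181
grasp_force: 1.4
```

>>> jog_arm:
  rows:
    - [0.21, [0.01, 0, 0], 0]
    - [0.21, [0.02, 0, 0], 0]
    - [0.21, [0.03, 0, 0], 0]
    - [0.21, [0.04, 0, 0], 0]
    - [0.21, [0.04, 0, 0], 0]

```text
clock: 4.9
eef_pos: [0.5212, -0.1387, 0.0378]
eef_rot: [[0.923, 0.385, 0.003], [0.385, -0.923, -0.0], [0.003, 0.001, -1.0]]
contact_force: [0.4, 0.4, -0.0]
opening: 0.0179
grasp_force: 0.0
```

Run:
```python
from h import *
p,d=grab_frame("scene")
a=cv2.resize(p[210:360,90:290],(640,480),interpolation=cv2.INTER_CUBIC)
cv2.imwrite("pics/s4.png",a[:,:,::-1]); 
s=sense();print(s["eef_pos"],s["contact_force"],s["opening"])
```

```text
[ 0.52088726 -0.13869288  0.03782952] [-0.33094253  1.05399139  0.24385215] 0.01801468588686946
```

View pics/s4.png

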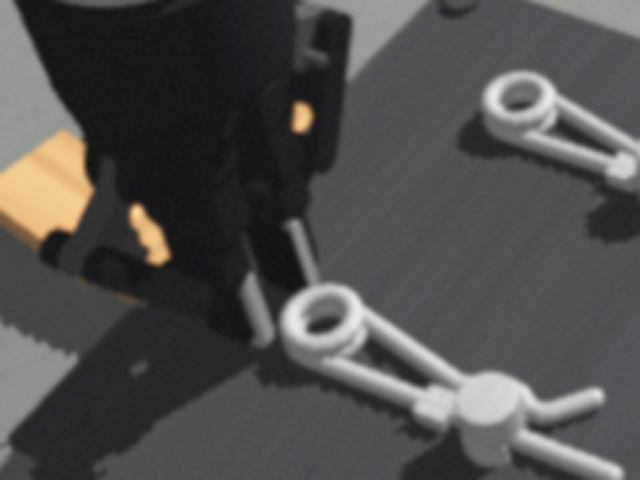

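The bow has sprung over the post. I'll press on in small steps until the ferrule stops it.

>>> jog_arm:
  rows:
    - [0.21, [0.006, 0, 0], 0]
    - [0.21, [0.012, 0, 0], 0]
    - [0.21, [0.016, 0, 0], 0]
    - [0.21, [0.016, 0, 0], 0]

```text
clock: 5.35
eef_pos: [0.5221, -0.1377, 0.0376]
eef_rot: [[0.923, 0.385, 0.0], [0.385, -0.923, -0.0], [0.0, 0.0, -1.0]]
contact_force: [-0.5, 0.6, 0.7]
opening: 0.0178
grasp_force: 0.0
```

>>> jog_arm:
  rows:
    - [0.21, [0.005, 0, 0], 0]
    - [0.21, [0.01, 0, 0], 0]
    - [0.21, [0.01, 0, 0], 0]

```text
clock: 5.65
eef_pos: [0.5234, -0.1372, 0.0375]
eef_rot: [[0.923, 0.385, 0.0], [0.385, -0.923, -0.0], [0.0, 0.0, -1.0]]
contact_force: [-0.6, 0.0, -0.7]
opening: 0.0182
grasp_force: 0.0
```

>>> jog_arm:
  rows:
    - [0.21, [0.005, 0, 0], 0]
    - [0.21, [0.01, 0, 0], 0]
    - [0.21, [0.01, 0, 0], 0]

```text
clock: 5.95
eef_pos: [0.5247, -0.1366, 0.0375]
eef_rot: [[0.923, 0.385, -0.0], [0.385, -0.923, -0.0], [-0.0, 0.0, -1.0]]
contact_force: [-0.2, 0.7, 0.2]
opening: 0.0179
grasp_force: 0.1
```

>>> jog_arm:
  rows:
    - [0.21, [0.005, 0, 0], 0]
    - [0.21, [0.01, 0, 0], 0]
    - [0.21, [0.01, 0, 0], 0]

```text
clock: 6.25
eef_pos: [0.5262, -0.136, 0.0375]
eef_rot: [[0.923, 0.385, 0.0], [0.385, -0.923, -0.0], [0.0, 0.0, -1.0]]
contact_force: [-0.1, -0.4, 0.1]
opening: 0.018
grasp_force: 0.1
```

>>> jog_arm:
  rows:
    - [0.21, [0.005, 0, 0], 0]
    - [0.21, [0.01, 0, 0], 0]
    - [0.21, [0.01, 0, 0], 0]

```text
clock: 6.55
eef_pos: [0.5276, -0.1354, 0.0375]
eef_rot: [[0.923, 0.385, 0.0], [0.385, -0.923, -0.0], [0.0, 0.0, -1.0]]
contact_force: [-0.8, -1.0, 0.1]
opening: 0.0178
grasp_force: 0.1
```

Run:
```python
from h import *
p,d=grab_frame("scene")
a=cv2.resize(p[210:360,90:290],(640,480),interpolation=cv2.INTER_CUBIC)
cv2.imwrite("pics/s5.png",a[:,:,::-1]); 
s=sense();print(s["eef_pos"],s["contact_force"],s["opening"])
```

```text
[ 0.52755265 -0.13542659  0.03752875] [-0.64222819  0.52589771  0.45767378] 0.01798638584429892
```

View pics/s5.png

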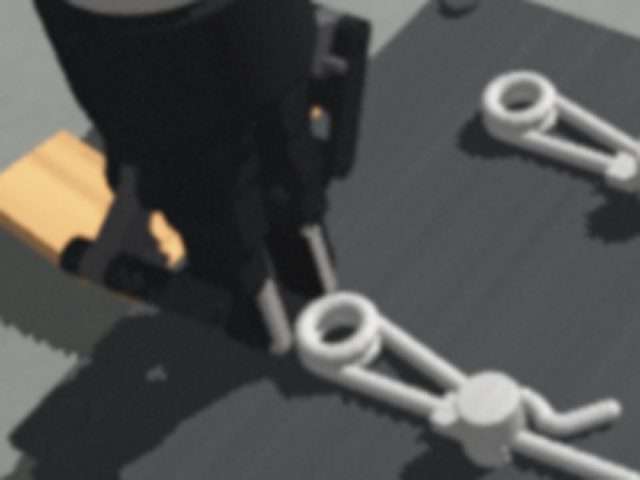

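The ferrule is now almost at the post. A few more small steps until the force rises.

>>> jog_arm:
  rows:
    - [0.21, [0.005, 0, 0], 0]
    - [0.21, [0.007, 0, 0], 0]
    - [0.21, [0.007, 0, 0], 0]

```text
clock: 6.9
eef_pos: [0.5282, -0.1351, 0.0375]
eef_rot: [[0.923, 0.385, -0.0], [0.385, -0.923, -0.0], [-0.0, -0.0, -1.0]]
contact_force: [-1.7, -0.9, -0.6]
opening: 0.0176
grasp_force: 0.4
```

>>> jog_arm:
  rows:
    - [0.21, [0.005, 0, 0], 0]
    - [0.21, [0.007, 0, 0], 0]
    - [0.21, [0.007, 0, 0], 0]

```text
clock: 7.2
eef_pos: [0.5294, -0.1346, 0.0375]
eef_rot: [[0.923, 0.385, 0.0], [0.385, -0.923, -0.0], [0.0, 0.0, -1.0]]
contact_force: [-0.8, 0.0, -0.1]
opening: 0.0178
grasp_force: 0.5
```

>>> jog_arm:
  rows:
    - [0.21, [0.005, 0, 0], 0]
    - [0.21, [0.007, 0, 0], 0]
    - [0.21, [0.007, 0, 0], 0]

```text
clock: 7.5
eef_pos: [0.5301, -0.1342, 0.0375]
eef_rot: [[0.923, 0.385, -0.001], [0.385, -0.923, -0.0], [-0.001, -0.0, -1.0]]
contact_force: [-2.5, -0.5, 0.1]
opening: 0.0179
grasp_force: 1.1
```

>>> jog_arm:
  rows:
    - [0.21, [0.005, 0, 0], 0]
    - [0.21, [0.007, 0, 0], 0]
    - [0.21, [0.007, 0, 0], 0]

```text
clock: 7.8
eef_pos: [0.5304, -0.1339, 0.0373]
eef_rot: [[0.923, 0.386, -0.002], [0.386, -0.923, -0.0], [-0.002, -0.001, -1.0]]
contact_force: [-4.0, -2.5, 0.9]
opening: 0.0182
grasp_force: 2.6
```

>>> jog_arm:
  rows:
    - [0.21, [0.005, 0, 0], 0]
    - [0.21, [0.01, 0, 0], 0]
    - [0.21, [0.01, 0, 0], 0]

```text
clock: 8.1
eef_pos: [0.5307, -0.1334, 0.0372]
eef_rot: [[0.923, 0.386, -0.004], [0.386, -0.923, -0.0], [-0.004, -0.002, -1.0]]
contact_force: [-6.3, -3.2, 2.7]
opening: 0.0178
grasp_force: 4.3
```

The ferrule is against the post: about 7 N and almost no advance. I'll back off straight, then lift.

>>> jog_arm:
  rows:
    - [0.21, [-0.03, 0, 0], 0]
    - [0.21, [-0.1, 0, 0], 0]
    - [0.21, [-0.2, 0, 0], 0]
    - [0.21, [-0.2, 0, 0], 0]

```text
clock: 8.5
eef_pos: [0.5029, -0.1451, 0.0375]
eef_rot: [[0.923, 0.384, -0.001], [0.384, -0.923, 0.0], [-0.001, -0.001, -1.0]]
contact_force: [0.7, -1.1, -0.7]
opening: 0.018
grasp_force: 0.0
```

>>> jog_arm:
  rows:
    - [0.21, [0, 0, -0.2], 0]
    - [0.21, [0, 0, -0.5], 0]
    - [0.21, [-0.3, 0, -0.8], 0]
    - [0.21, [-0.6, 0.2, -1], 0]
    - [0.21, [-0.9, 0.4, -1], 0]

```text
clock: 9.0
eef_pos: [0.4188, -0.2327, 0.1867]
eef_rot: [[0.922, 0.388, 0.007], [0.388, -0.922, -0.003], [0.005, 0.006, -1.0]]
contact_force: [0.7, -1.0, -0.1]
opening: 0.0179
grasp_force: 0.0
```

>>> jog_arm:
  rows:
    - [0.21, [-0.1, 0.2, 0], 0]
    - [0.21, [-0.2, 0.5, 0], 0]
    - [0.21, [-0.2, 0.8, 0], 0]
    - [0.21, [-0.2, 0.8, 0], 0]
    - [0.21, [-0.2, 0.8, 0], 0]

```text
clock: 9.5
eef_pos: [0.4362, -0.3545, 0.1827]
eef_rot: [[0.923, 0.384, -0.0], [0.384, -0.923, 0.001], [0.0, -0.001, -1.0]]
contact_force: [0.4, 0.7, 0.3]
opening: 0.0177
grasp_force: 0.0
```

Run:
```python
from h import *
t,_=grab_frame("top"); p,_=grab_frame("scene")
a=cv2.resize(t[150:430,270:530],(557,600),interpolation=cv2.INTER_CUBIC)
cv2.imwrite("pics/t6.png",a[:,:,::-1])
o=np.load("pics/top0.npz")["p"]
D=np.abs(t.astype(int)-o).max(2)>40
print("changed px: seated clip",D[215:330,315:380].sum(),"ring",D[345:375,410:440].sum(),"file",D[155:210,330:445].sum())
s=sense();print(s["eef_pos"],s["contact_force"],s["clock"])
```

```text
changed px: seated clip 0 ring 0 file 129
[ 0.43590831 -0.353008    0.18299833] [ 0.50769349 -0.78296499  0.10341321] 9.6
```

View pics/t6.png

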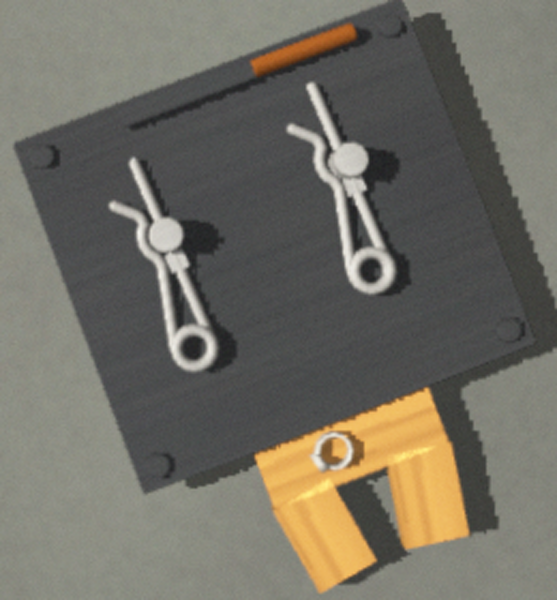

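The right clip now looks like the left one: coil-to-post distance is 112 px against 114, with the ferrule at the post and the bow closed around it. The ring and seated clip show no change. The changed pixels in the file's box fit the clip's tip entering that area, at about (416,190), and the file itself looks unmoved.

```bash
python3 -c "
from rig import hand_in
print(hand_in())"
```

```text
the job is handed in; nothing more can be done
None
```

The started clip is pushed fully home with its bow sprung over the post and the gripper clear of it; the last picture shows the seated clip, ring and file where they were, and the job is handed in at about 9.6 s.

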